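# Rebuild an alternating disc-spring stack on the assembly arbor

### The arm

A 6-joint arm with a two-finger parallel gripper is mounted at the origin on the work surface. World frame = base frame: x ahead of the robot, y to its left, z up, the work surface at z = 0. Lengths are in m, angles in rad, forces in N, time in s.
With the tool pointing down it reaches from about 0.35 to 0.775 m from the base axis. Payload 7.3 kg.
Tool frame: the origin (TCP) lies at the centre of the arm's flange, where the gripper is bolted on; the fingertips stand 178 mm ahead of it and the grasp point (between the pads) lies 159 mm ahead of it; z points along the fingers, y is the line along which they close (so a half turn about z gives the same grasp; the last joint's range is limited). The gripper opens to 92 mm and grips with 3 to 60 N. Pads are 19 mm wide; open, the fingers measure 130 mm over their backs; the gripper's body (75 mm by 190 mm) begins 47 mm behind the grasp point.
Start: joints at [-1.4, 0.342, 1.524, -0, 1.275, -0.146], TCP at [0.164, -0.499, 0.405] pointing down, gripper open.
Joint ranges: [-2.53, 2.53], [-0.77, 2.02], [0.04, 2.7], [-1, 4.14], [0.28, 2.66], [-3.11, 3.11]. Speed limits (rad/s): [2.57, 2.57, 3.14, 3.14, 3.14, 3.14].

### API

Orientations are given as [roll, pitch, yaw] about the fixed x, y, z axes, in that order (R = Rz(yaw) Ry(pitch) Rx(roll)).
In Python, from cell import robot gives the robot as it stands.
- The arm moves only by the shell command python3 drive.py 'ROWS' [OPENING] [FORCE]. ROWS is a JSON list of rows, 1 to 8 of them, each of 6 numbers: dx, dy, dz in m, then a rotation vector rx, ry, rz in rad; each row shifts and turns the commanded pose from where the row before left it, along the tool's axes as they then stand; what a row does not reach is not made up. A row lasts 1/12 s, in which the tool goes at most 0.0417 m and 0.125 rad, less where a joint would pass 70% of its speed; a pose out of reach is approached as far as the arm can. OPENING is the finger opening in m, set as the command begins (- or left out keeps the last). The fingers move at their own pace and stop on an object; FORCE is the grip in N (left out, the last holds). Time passes only in rows, so rows that do not move let the fingers close. It prints the time, the measured TCP pose, the force, the opening and the grip force at its end.
- robot.observe(): the state, without advancing time (a new reading comes with each control period).
- robot.read_camera(name): name is "scene" or "top" or "wrist"; returns a dict with "image" (384x512x3 uint8, red, green, blue), "fx", "fy", "cx", "cy" (pixels), "k1" (the pictures are not rectified: a ray, as slopes to the right and down, at radius r is drawn at 1 + k1 r^2 times it, then the intrinsics apply), "pose" (4x4, takes a point from camera to world coordinates). Camera axes: x right, y down, z forward; pixel columns grow to the right and rows downward; lengths in m; the calibration is good to about 2 mm. A picture is of the moment at which its call begins. There is no depth.
- robot.hand_in(): hands the job in; it is judged then, once.
The state is a dict: "time": time; "qpos": joint angles; "qvel": joint speeds; "joint_efforts": joint torques, N m; "tool_pos": TCP position; "tool_rot": TCP orientation; "contact_force": force on the tool from outside, world axes, zero at the start; "torque": the same for the moment, N m; "opening": finger opening in m; "grip_force": force on a finger pad.
Only numpy, scipy, OpenCV 4.12 (cv2) and the standard library are available. Lean on these libraries where they do the work, as an engineer would, in place of code of your own. Each camera call takes 0.05 s, during which the arm holds its last target. There are 200 camera calls.

### The job

One conical spring washer is already on the upright arbor of the assembly fixture: add two of the three that lie on the wooden board, so that the stack of three alternates, each washer facing the opposite way to the one under it. Take the washers as they lie, without turning any over, and leave the spare one lying on the board. When all three are down flat, swing the keeper arm over the arbor until it is fully home against its stop; leave the jar, the dish and the screwdriver where they are.

Things in the scene. Friction and masses are not known exactly. Their poses are not given: they have to be found in the camera images.
- fixture: fixed grey base plate 100 mm (x) by 190 mm (y), 12 mm thick, with an upright steel arbor and, 100 mm from it towards the fixture's -y, a 22 mm thick pivot post that carries the keeper arm. Origin on the bench directly under the arbor's axis, z up.
- arbor_seat (a point): point on the arbor's axis at the plate's top face, 12 mm above the bench, where the bottom washer rests; axes as the fixture's. The arbor is 20 mm in diameter for 36 mm above here, then tapers over 10 mm to a 9 mm tip. Washers have 2.5 mm play all round on it. Stacked alternately, their undersides lie 0, 11 and 22 mm above here.
- pivot (a point): pivot axis (vertical) of the keeper arm, at the arm's underside 60 mm above the bench. The arm is an aluminium bar 18 mm wide, 116 mm long from here, its top 69 mm above the bench.
- keeper (a joint): angle of the keeper arm about its vertical pivot. 0: home against its stop, arm along the fixture's +y with its end over the arbor, 2 mm above the tip. Grows as it swings away, clockwise from above (pi/2: along the fixture's +x), up to 2.1 rad; starts between 1.4 and 1.85. Light friction (0.04 N m) keeps it where it is left.
- keeper_knob (a point): centre of the top of the arm's round black upright knob, 16 mm in diameter and 28 mm tall (69 to 97 mm above the bench), 70 mm from the pivot axis
- board: fixed wooden board 270 mm (x) by 130 mm (y), 12 mm thick. Origin at the centre of its underside on the bench, z up. Three washers lie on its top in a row along its x, about 80 mm apart.
- washer_a: heavy steel conical spring washer, 56 mm outside, 25 mm hole, 11 mm high overall, outer rim a 5 mm high upright face, 100 g. Origin on its axis at its underside as it lies, z up. Lies cone up: resting on its outer rim (rim face 0 to 5 mm above the underside), hole edge highest. The four differ only in which way up they lie. One (it varies) starts on the arbor, the rest on the board in any order.
- washer_b: heavy steel conical spring washer, 56 mm outside, 25 mm hole, 11 mm high overall, outer rim a 5 mm high upright face, 100 g. Origin on its axis at its underside as it lies, z up. Lies cone up: resting on its outer rim (rim face 0 to 5 mm above the underside), hole edge highest. The four differ only in which way up they lie. One (it varies) starts on the arbor, the rest on the board in any order.
- washer_c: heavy steel conical spring washer, 56 mm outside, 25 mm hole, 11 mm high overall, outer rim a 5 mm high upright face, 100 g. Origin on its axis at its underside as it lies, z up. Lies dish up: resting on the edge of its hole, outer rim high (6 to 11 mm above the underside). The four differ only in which way up they lie. One (it varies) starts on the arbor, the rest on the board in any order.
- washer_d: heavy steel conical spring washer, 56 mm outside, 25 mm hole, 11 mm high overall, outer rim a 5 mm high upright face, 100 g. Origin on its axis at its underside as it lies, z up. Lies dish up: resting on the edge of its hole, outer rim high (6 to 11 mm above the underside). The four differ only in which way up they lie. One (it varies) starts on the arbor, the rest on the board in any order.
- jar: bystander: small amber glass jar with a black cap, 56 mm wide, 100 mm tall, origin under its centre
- dish: bystander: open glass dish, 90 mm wide, 16 mm tall, origin under its centre
- screwdriver: bystander: black-handled screwdriver lying on the bench, origin at the middle of its underside, along its own x

How it is judged:
On the way, in this order (a step that is already met when the one before it is completed fails the run):
1. a second washer lies flat on the arbor's first one, facing the opposite way (((((horizontal distance between washer_a and arbor_seat below 0.005 m and z of washer_a in the frame of arbor_seat between -0.003 and 0.003 m and angle between washer_a's own z axis and vertical below 0.1 rad) or (horizontal distance between washer_b and arbor_seat below 0.005 m and z of washer_b in the frame of arbor_seat between -0.003 and 0.003 m and angle between washer_b's own z axis and vertical below 0.1 rad)) and ((horizontal distance between washer_c and arbor_seat below 0.005 m and z of washer_c in the frame of arbor_seat between 0.008 and 0.014 m and angle between washer_c's own z axis and vertical below 0.1 rad) or (horizontal distance between washer_d and arbor_seat below 0.005 m and z of washer_d in the frame of arbor_seat between 0.008 and 0.014 m and angle between washer_d's own z axis and vertical below 0.1 rad))) or (((horizontal distance between washer_c and arbor_seat below 0.005 m and z of washer_c in the frame of arbor_seat between -0.003 and 0.003 m and angle between washer_c's own z axis and vertical below 0.1 rad) or (horizontal distance between washer_d and arbor_seat below 0.005 m and z of washer_d in the frame of arbor_seat between -0.003 and 0.003 m and angle between washer_d's own z axis and vertical below 0.1 rad)) and ((horizontal distance between washer_a and arbor_seat below 0.005 m and z of washer_a in the frame of arbor_seat between 0.008 and 0.014 m and angle between washer_a's own z axis and vertical below 0.1 rad) or (horizontal distance between washer_b and arbor_seat below 0.005 m and z of washer_b in the frame of arbor_seat between 0.008 and 0.014 m and angle between washer_b's own z axis and vertical below 0.1 rad))))), for 0.2 s.
2. a third washer lies flat on top, facing the opposite way to the second (((((horizontal distance between washer_a and arbor_seat below 0.005 m and z of washer_a in the frame of arbor_seat between -0.003 and 0.003 m and angle between washer_a's own z axis and vertical below 0.1 rad) or (horizontal distance between washer_b and arbor_seat below 0.005 m and z of washer_b in the frame of arbor_seat between -0.003 and 0.003 m and angle between washer_b's own z axis and vertical below 0.1 rad)) and ((horizontal distance between washer_c and arbor_seat below 0.005 m and z of washer_c in the frame of arbor_seat between 0.008 and 0.014 m and angle between washer_c's own z axis and vertical below 0.1 rad) or (horizontal distance between washer_d and arbor_seat below 0.005 m and z of washer_d in the frame of arbor_seat between 0.008 and 0.014 m and angle between washer_d's own z axis and vertical below 0.1 rad)) and ((horizontal distance between washer_a and arbor_seat below 0.005 m and z of washer_a in the frame of arbor_seat between 0.019 and 0.025 m and angle between washer_a's own z axis and vertical below 0.1 rad) or (horizontal distance between washer_b and arbor_seat below 0.005 m and z of washer_b in the frame of arbor_seat between 0.019 and 0.025 m and angle between washer_b's own z axis and vertical below 0.1 rad))) or (((horizontal distance between washer_c and arbor_seat below 0.005 m and z of washer_c in the frame of arbor_seat between -0.003 and 0.003 m and angle between washer_c's own z axis and vertical below 0.1 rad) or (horizontal distance between washer_d and arbor_seat below 0.005 m and z of washer_d in the frame of arbor_seat between -0.003 and 0.003 m and angle between washer_d's own z axis and vertical below 0.1 rad)) and ((horizontal distance between washer_a and arbor_seat below 0.005 m and z of washer_a in the frame of arbor_seat between 0.008 and 0.014 m and angle between washer_a's own z axis and vertical below 0.1 rad) or (horizontal distance between washer_b and arbor_seat below 0.005 m and z of washer_b in the frame of arbor_seat between 0.008 and 0.014 m and angle between washer_b's own z axis and vertical below 0.1 rad)) and ((horizontal distance between washer_c and arbor_seat below 0.005 m and z of washer_c in the frame of arbor_seat between 0.019 and 0.025 m and angle between washer_c's own z axis and vertical below 0.1 rad) or (horizontal distance between washer_d and arbor_seat below 0.005 m and z of washer_d in the frame of arbor_seat between 0.019 and 0.025 m and angle between washer_d's own z axis and vertical below 0.1 rad))))), for 0.2 s.
3. the keeper arm is swung home over the stack (((((horizontal distance between washer_a and arbor_seat below 0.005 m and z of washer_a in the frame of arbor_seat between -0.003 and 0.003 m and angle between washer_a's own z axis and vertical below 0.1 rad) or (horizontal distance between washer_b and arbor_seat below 0.005 m and z of washer_b in the frame of arbor_seat between -0.003 and 0.003 m and angle between washer_b's own z axis and vertical below 0.1 rad)) and ((horizontal distance between washer_c and arbor_seat below 0.005 m and z of washer_c in the frame of arbor_seat between 0.008 and 0.014 m and angle between washer_c's own z axis and vertical below 0.1 rad) or (horizontal distance between washer_d and arbor_seat below 0.005 m and z of washer_d in the frame of arbor_seat between 0.008 and 0.014 m and angle between washer_d's own z axis and vertical below 0.1 rad)) and ((horizontal distance between washer_a and arbor_seat below 0.005 m and z of washer_a in the frame of arbor_seat between 0.019 and 0.025 m and angle between washer_a's own z axis and vertical below 0.1 rad) or (horizontal distance between washer_b and arbor_seat below 0.005 m and z of washer_b in the frame of arbor_seat between 0.019 and 0.025 m and angle between washer_b's own z axis and vertical below 0.1 rad))) or (((horizontal distance between washer_c and arbor_seat below 0.005 m and z of washer_c in the frame of arbor_seat between -0.003 and 0.003 m and angle between washer_c's own z axis and vertical below 0.1 rad) or (horizontal distance between washer_d and arbor_seat below 0.005 m and z of washer_d in the frame of arbor_seat between -0.003 and 0.003 m and angle between washer_d's own z axis and vertical below 0.1 rad)) and ((horizontal distance between washer_a and arbor_seat below 0.005 m and z of washer_a in the frame of arbor_seat between 0.008 and 0.014 m and angle between washer_a's own z axis and vertical below 0.1 rad) or (horizontal distance between washer_b and arbor_seat below 0.005 m and z of washer_b in the frame of arbor_seat between 0.008 and 0.014 m and angle between washer_b's own z axis and vertical below 0.1 rad)) and ((horizontal distance between washer_c and arbor_seat below 0.005 m and z of washer_c in the frame of arbor_seat between 0.019 and 0.025 m and angle between washer_c's own z axis and vertical below 0.1 rad) or (horizontal distance between washer_d and arbor_seat below 0.005 m and z of washer_d in the frame of arbor_seat between 0.019 and 0.025 m and angle between washer_d's own z axis and vertical below 0.1 rad)))) and value of joint keeper below 0.07 rad), for 0.2 s.
At the end, for the whole second after the job is handed in: three washers on the arbor in alternating directions, flat within 0.1 rad, centred within 5 mm, undersides within 3 mm of 0, 11 and 22 mm above the seat; the spare flat on the board; keeper within 0.07 rad of home; all washers at rest (all of step 3 and (horizontal distance between washer_a and arbor_seat below 0.005 m or (x of washer_a in the frame of board between -0.135 and 0.135 m and y of washer_a in the frame of board between -0.065 and 0.065 m and z of washer_a in the frame of board between 0.009 and 0.015 m and angle between washer_a's own z axis and vertical below 0.1 rad)) and (horizontal distance between washer_b and arbor_seat below 0.005 m or (x of washer_b in the frame of board between -0.135 and 0.135 m and y of washer_b in the frame of board between -0.065 and 0.065 m and z of washer_b in the frame of board between 0.009 and 0.015 m and angle between washer_b's own z axis and vertical below 0.1 rad)) and (horizontal distance between washer_c and arbor_seat below 0.005 m or (x of washer_c in the frame of board between -0.135 and 0.135 m and y of washer_c in the frame of board between -0.065 and 0.065 m and z of washer_c in the frame of board between 0.009 and 0.015 m and angle between washer_c's own z axis and vertical below 0.1 rad)) and (horizontal distance between washer_d and arbor_seat below 0.005 m or (x of washer_d in the frame of board between -0.135 and 0.135 m and y of washer_d in the frame of board between -0.065 and 0.065 m and z of washer_d in the frame of board between 0.009 and 0.015 m and angle between washer_d's own z axis and vertical below 0.1 rad)) and linear speed of each of washer_a, washer_b, washer_c, washer_d below 0.02 m/s); the robot touches nothing.
It fails at once if the jar is pushed more than 30 mm from its place (distance of jar from where it was at the start of the episode above 0.03 m).
It fails at once if the dish is pushed more than 30 mm from its place (distance of dish from where it was at the start of the episode above 0.03 m).
It fails at once if the screwdriver is pushed more than 30 mm from its place (distance of screwdriver from where it was at the start of the episode above 0.03 m).
It also fails if it takes over 64 s, if anything falls off the work surface, if the arm or the gripper's body presses on something with over 40 N, if the wrist force passes 120 N, or if a joint passes its speed limit or range.

## Working session

There is one attempt and no reset: what is moved stays moved. The work goes in short steps, Python scripts to look and compute and a shell command to move; the robot and the scene stay as the last step left them, time stands still between calls to the robot, and variables do not carry over. Pictures are saved under pics/ and viewed, at most 10 in all, crops included, and the job is handed in when it is done.

```bash
ls; mkdir -p pics
cat > h.py <<'E'
import numpy as np, cv2
from cell import robot
def cam(n):
    c=robot.read_camera(n); return c
def save(c,name):
    cv2.imwrite('pics/'+name,c['image'][:,:,::-1])
def ray(c,u,v):
    K=np.array([[c['fx'],0,c['cx']],[0,c['fy'],c['cy']],[0,0,1]])
    xd,yd=(u-c['cx'])/c['fx'],(v-c['cy'])/c['fy']
    x,y=xd,yd
    for _ in range(30):
        s=1+c['k1']*(x*x+y*y); x,y=xd/s,yd/s
    P=np.array(c['pose']); return P[:3,3],P[:3,:3]@np.array([x,y,1.])
def onz(c,u,v,z):
    o,d=ray(c,u,v); return o+d*(z-o[2])/d[2]
def tri(rays):
    A=np.zeros((3,3));b=np.zeros(3)
    for o,d in rays:
        d=d/np.linalg.norm(d);M=np.eye(3)-np.outer(d,d);A+=M;b+=M@o
    return np.linalg.solve(A,b)
def proj(c,p):
    P=np.array(c['pose']);q=P[:3,:3].T@(np.array(p)-P[:3,3]);x,y=q[0]/q[2],q[1]/q[2]
    s=1+c['k1']*(x*x+y*y); return c['fx']*x*s+c['cx'],c['fy']*y*s+c['cy']
E
python3 - <<'E'
from h import *
t=cam('top');s=cam('scene');w=cam('wrist')
a=np.vstack([np.hstack([t['image'],s['image']])])
save(t,'t0.png');save(s,'s0.png');save(w,'w0.png')
import pickle;pickle.dump((t,s,w),open('c0.pkl','wb'))
for c in (t,s,w):print(c['fx'],c['k1'],np.round(c['pose'],3).tolist())
print(robot.observe())
E
```

```text
cell.py
drive.py
pics
448.4549292085092 0.02418855561647495 [[0.01, -0.983, 0.183, 0.47], [-0.999, -0.004, 0.035, -0.073], [-0.034, -0.183, -0.983, 0.995], [0.0, 0.0, 0.0, 1.0]]
387.19241804381807 -0.0841556182710329 [[-0.73, 0.442, -0.521, 1.112], [0.683, 0.452, -0.573, 0.483], [-0.018, -0.774, -0.632, 0.71], [0.0, 0.0, 0.0, 1.0]]
305.2421679365181 -0.0640695034955063 [[0.312, -0.915, -0.256, 0.232], [-0.95, -0.301, -0.082, -0.476], [-0.002, 0.268, -0.963, 0.384], [0.0, 0.0, 0.0, 1.0]]
{'time': 0.15, 'qpos': array([-1.40000833e+00,  3.42599841e-01,  1.52477007e+00,  7.29537074e-06,
        1.27539673e+00, -1.46002195e-01]), 'qvel': array([ 0.00101629, -0.00093246, -0.00219118,  0.00098954, -0.0007853 ,
        0.00020771]), 'joint_efforts': array([ 1.41475590e-03, -4.31470585e+01, -2.44353157e+01,  7.17924256e-02,
        5.37621905e-02, -8.24241488e-05]), 'tool_pos': array([ 0.16355343, -0.4987848 ,  0.4041948 ]), 'tool_rot': array([-3.14043217e+00, -1.77700007e-04,  3.16787961e-01]), 'contact_force': array([ 0.54984351, -0.19980368, -0.76924642]), 'torque': array([ 0.01720639, -0.01304603, -0.04233967]), 'grip_force': 0.0, 'opening': 0.09217181298888147}
```

View pics/t0.png

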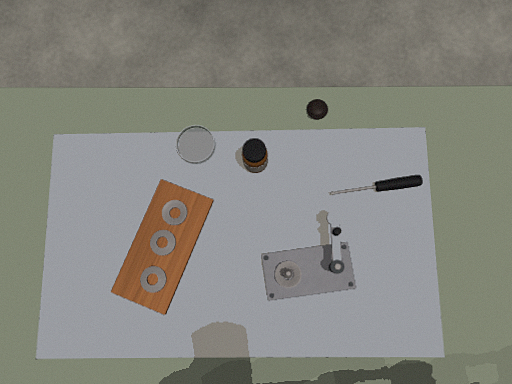

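View pics/s0.png

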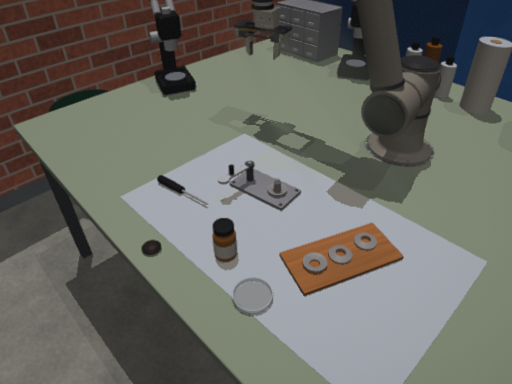

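The top view shows the washers at about (175,212), (162,242) and (153,279), the arbor at (288,273), the pivot at (337,267) and the knob at (337,231). The scene view shows the same layout, with the jar, dish and screwdriver clear of the work area. Next I'll get coarse positions and zoomed crops.

Run:
```python
from h import *
import pickle
t,s,w=pickle.load(open('c0.pkl','rb'))
for n,u,v,z in [('w1',175,212,.018),('w2',162,242,.018),('w3',153,279,.018),('arb',288,273,.058),('piv',337,267,.07),('knob',337,231,.097),('jar',254,150,.1),('jarb',257,168,0),('hole',348,284,.012)]:
    print(n,np.round(onz(t,u,v,z),3))
def crop(c,x,y,wd,ht,k): return cv2.resize(c['image'][y:y+ht,x:x+wd,::-1],(wd*k,ht*k),interpolation=cv2.INTER_CUBIC)
a=crop(t,135,195,60,100,5); b=crop(t,260,220,100,100,5)
c=crop(s,295,225,90,55,4); d=crop(s,215,155,90,55,4)
top=np.hstack([a,b]); bot=np.hstack([c,d])
W=max(top.shape[1],bot.shape[1]); p=lambda i:np.pad(i,((0,0),(0,W-i.shape[1]),(0,0)))
cv2.imwrite('pics/m0.png',cv2.resize(np.vstack([p(top),p(bot)]),None,fx=.8,fy=.8))
```

```text
w1 [0.615 0.139 0.018]
w2 [0.548 0.165 0.018]
w3 [0.468 0.18  0.018]
arb [ 0.483 -0.109  0.058]
piv [ 0.496 -0.207  0.07 ]
knob [ 0.566 -0.205  0.097]
jar [ 0.733 -0.038  0.1  ]
jarb [ 0.72  -0.041  0.   ]
hole [ 0.462 -0.238  0.012]
```

View pics/m0.png

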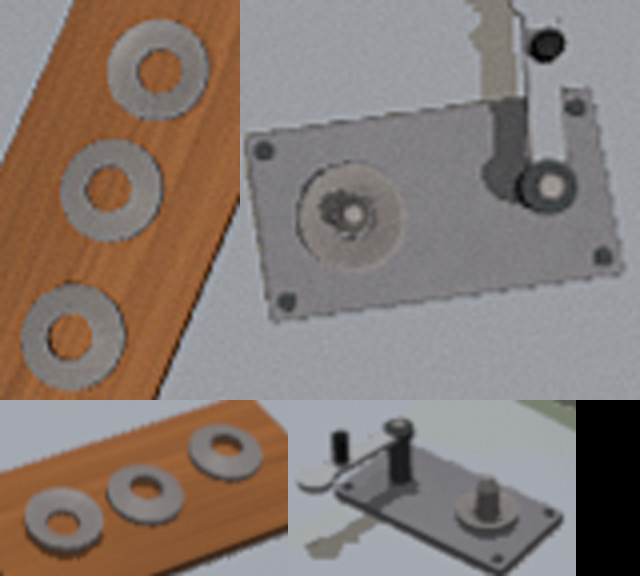

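The scene crop shows the washer with the largest x (scene left, W1) dish up. W2 and W3 are cone up, so the washer on the arbor should be dish up. I'll check this with the wrist camera.

```bash
cat >> h.py <<'E'
from scipy.spatial.transform import Rotation as Ro
def togo(p,yaw,cur=None):
    s=robot.observe(); R=Ro.from_euler('xyz',s['tool_rot']); 
    d=R.inv().apply(np.array(p)-s['tool_pos']); T=Ro.from_euler('xyz',[np.pi,0,yaw])
    print('tool d',np.round(d,4),'rv',np.round((R.inv()*T).as_rotvec(),4),'rows',round(np.linalg.norm(d)/.0417,1))
E
python3 -c "
from h import *
togo([.545,.160,.32],-.40)"
```

```text
tool d [ 0.5677 -0.5071  0.0849] rv [-1.200e-03  2.000e-04  7.168e-01] rows 18.4
```

```bash
python3 drive.py '[[0.0237,-0.0211,0.0035,0,0,0],[0.0237,-0.0211,0.0035,0,0,0],[0.0237,-0.0211,0.0035,0,0,0],[0.0237,-0.0211,0.0035,0,0,0],[0.0237,-0.0211,0.0035,0,0,0],[0.0237,-0.0211,0.0035,0,0,0],[0.0237,-0.0211,0.0035,0,0,0],[0.0237,-0.0211,0.0035,0,0,0]]'
python3 drive.py '[[0.0237,-0.0211,0.0035,0,0,0],[0.0237,-0.0211,0.0035,0,0,0],[0.0237,-0.0211,0.0035,0,0,0],[0.0237,-0.0211,0.0035,0,0,0],[0.0237,-0.0211,0.0035,0,0,0],[0.0237,-0.0211,0.0035,0,0,0],[0.0237,-0.0211,0.0035,0,0,0],[0.0237,-0.0211,0.0035,0,0,0]]'
python3 drive.py '[[0.0237,-0.0211,0.0035,0,0,0],[0.0237,-0.0211,0.0035,0,0,0],[0.0237,-0.0211,0.0035,0,0,0],[0.0237,-0.0211,0.0035,0,0,0],[0.0237,-0.0211,0.0035,0,0,0],[0.0237,-0.0211,0.0035,0,0,0],[0.0237,-0.0211,0.0035,0,0,0],[0.0237,-0.0211,0.0035,0,0,0]]'
python3 drive.py '[[0,0,0,0,0,0.12],[0,0,0,0,0,0.12],[0,0,0,0,0,0.12],[0,0,0,0,0,0.12],[0,0,0,0,0,0.12],[0,0,0,0,0,0.117],[0,0,0,0,0,0],[0,0,0,0,0,0]]'
cat > seg.py <<'E'
from h import *
def washers(c,lo=100,hi=1e9):
    # grey rings inside orange board: board mask hull minus orange
    hsv=cv2.cvtColor(c['image'],cv2.COLOR_RGB2HSV)
    o=((hsv[...,1]>110)&(hsv[...,0]<20)).astype(np.uint8)
    o=cv2.morphologyEx(o,cv2.MORPH_CLOSE,np.ones((3,3)))
    n,l,st,_=cv2.connectedComponentsWithStats(o)
    k=1+np.argmax(st[1:,4]); b=(l==k).astype(np.uint8)
    cs,h=cv2.findContours(b,cv2.RETR_CCOMP,cv2.CHAIN_APPROX_NONE)
    out=[]
    for q,hh in zip(cs,h[0]):
        if hh[3]>=0 and cv2.contourArea(q)>lo: out.append(q)
    inner=[]
    for q in out:
        m=np.zeros(b.shape,np.uint8);cv2.drawContours(m,[q],-1,1,-1)
        hole=cv2.morphologyEx((m&o),cv2.MORPH_OPEN,np.ones((3,3)))
        cc,_=cv2.findContours(hole,cv2.RETR_EXTERNAL,cv2.CHAIN_APPROX_NONE)
        cc=[x for x in cc if cv2.contourArea(x)>lo/20]
        inner.append(max(cc,key=cv2.contourArea) if cc else None)
    outer=max([q for q in cs],key=cv2.contourArea)
    return outer,out,inner
E
python3 - <<'E'
from seg import *
import pickle
w=cam('wrist');save(w,'w1.png');t=cam('top');pickle.dump((w,t),open('c1.pkl','wb'))
for c in (w,):
    B,o,i=washers(c,800)
    for q,r in zip(o,i):
        print(cv2.fitEllipse(q), None if r is None else cv2.fitEllipse(r))
    print(cv2.minAreaRect(B))
E
```

```text
time: 0.82
tool_pos: [0.2915, -0.2779, 0.3765]
tool_rot: [-3.141, -0.0, 0.316]
contact_force: [-0.1, -1.4, 1.0]
opening: 0.0918
grip_force: 0.0
time: 1.48
tool_pos: [0.4192, -0.0584, 0.3485]
tool_rot: [3.141, 0.0, 0.317]
contact_force: [-0.7, 0.2, -0.5]
opening: 0.0917
grip_force: 0.0
time: 2.15
tool_pos: [0.5468, 0.1611, 0.3201]
tool_rot: [3.142, 0.001, 0.317]
contact_force: [0.0, -0.4, -0.2]
opening: 0.0912
grip_force: 0.0
time: 2.82
tool_pos: [0.5463, 0.1595, 0.3205]
tool_rot: [3.141, 0.0, -0.397]
contact_force: [-0.1, 0.2, -0.9]
opening: 0.0918
grip_force: 0.0
((253.3880615234375, 175.92633056640625), (59.080074310302734, 60.61939239501953), 93.95314025878906) ((253.38113403320312, 177.88681030273438), (22.538944244384766, 24.142154693603516), 92.72787475585938)
((249.11289978027344, 100.73966979980469), (65.75929260253906, 67.43661499023438), 170.45950317382812) ((249.29409790039062, 101.24136352539062), (25.264263153076172, 26.31558609008789), 178.05514526367188)
((250.0, 140.0), (218.0, 144.0), 90.0)
```

View pics/w1.png

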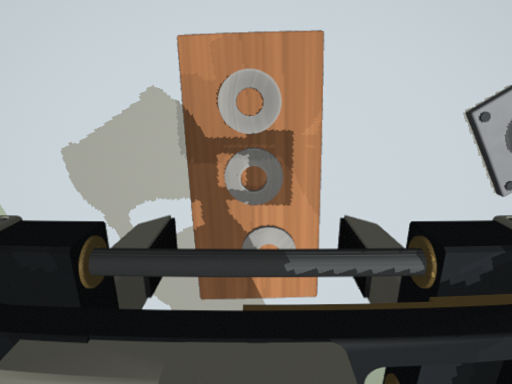

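The wrist view shows W1 at (249,101), W2 at (253,176) and W3 partly hidden at (268,245). I'll step back 100 mm for a second view, which gives a baseline and uncovers W3.

```bash
python3 drive.py '[[-0.035,0,0,0,0,0],[-0.035,0,0,0,0,0],[-0.03,0,0,0,0,0],[0,0,0,0,0,0],[0,0,0,0,0,0]]'
python3 - <<'E'
from seg import *
import pickle
w=cam('wrist');save(w,'w2.png');w0,t=pickle.load(open('c1.pkl','rb'))
pickle.dump(w,open('c2.pkl','wb'))
s=pickle.load(open('c0.pkl','rb'))
def rings(c,lo):
    B,o,i=washers(c,lo); 
    return [(cv2.fitEllipse(q),cv2.fitEllipse(r) if r is not None else None) for q,r in zip(o,i)]
for n,c,lo in (('w1',w0,800),('w2',w,800),('top',s[0],200),('scene',s[1],150)):
    print(n)
    for e,f in rings(c,lo):
        for z in (.0145,.0205):
            print(z,np.round(onz(c,*e[0],z),4),None if f is None else np.round(onz(c,*f[0],.0120+.011*(z<.018)),4),np.round(e[1],1),np.round(e[0],1))
E
```

```text
time: 3.33
tool_pos: [0.4534, 0.199, 0.3211]
tool_rot: [-3.141, -0.0, -0.396]
contact_force: [0.3, -0.3, 0.1]
opening: 0.0917
grip_force: 0.0
w1
0.0145 [0.549  0.162  0.0145] [0.5491 0.1618 0.023 ] [59.1 60.6] [253.4 175.9]
0.0205 [0.5503 0.1614 0.0205] [0.5466 0.163  0.012 ] [59.1 60.6] [253.4 175.9]
0.0145 [0.6152 0.1383 0.0145] [0.6147 0.1381 0.023 ] [65.8 67.4] [249.1 100.7]
0.0205 [0.6151 0.1381 0.0205] [0.6147 0.1383 0.012 ] [65.8 67.4] [249.1 100.7]
w2
0.0145 [0.4697 0.1789 0.0145] [0.4699 0.1789 0.023 ] [60.9 61.5] [270.  154.2]
0.0205 [0.4708 0.1787 0.0205] [0.4679 0.1792 0.012 ] [60.9 61.5] [270.  154.2]
0.0145 [0.5494 0.1618 0.0145] [0.5485 0.1622 0.023 ] [65.7 68.2] [254.   65.1]
0.0205 [0.5487 0.162  0.0205] [0.5497 0.1618 0.012 ] [65.7 68.2] [254.   65.1]
top
0.0145 [0.4685 0.1814 0.0145] [0.4686 0.1806 0.023 ] [27.  28.5] [152.8 279. ]
0.0205 [0.4686 0.1799 0.0205] [0.4686 0.1835 0.012 ] [27.  28.5] [152.8 279. ]
0.0145 [0.5479 0.1643 0.0145] [0.5477 0.1639 0.023 ] [26.5 27.7] [162.5 242.2]
0.0205 [0.5474 0.1629 0.0205] [0.5486 0.1666 0.012 ] [26.5 27.7] [162.5 242.2]
0.0145 [0.6148 0.1417 0.0145] [0.6125 0.1385 0.023 ] [26.1 27.1] [174.1 212.1]
0.0205 [0.6139 0.1404 0.0205] [0.6141 0.1408 0.012 ] [26.1 27.1] [174.1 212.1]
scene
0.0145 [0.611  0.1362 0.0145] [0.6209 0.1428 0.023 ] [21.8 25.9] [314.5 261.9]
0.0205 [0.6153 0.1392 0.0205] [0.613  0.1374 0.012 ] [21.8 25.9] [314.5 261.9]
0.0145 [0.5488 0.1628 0.0145] [0.5511 0.1643 0.023 ] [20.  25.8] [340.  254.1]
0.0205 [0.5537 0.1656 0.0205] [0.5421 0.1592 0.012 ] [20.  25.8] [340.  254.1]
0.0145 [0.4696 0.1795 0.0145] [0.4723 0.1801 0.023 ] [18.5 24.8] [364.9 240.8]
0.0205 [0.4751 0.1821 0.0205] [0.4621 0.1752 0.012 ] [18.5 24.8] [364.9 240.8]
```

View pics/w2.png

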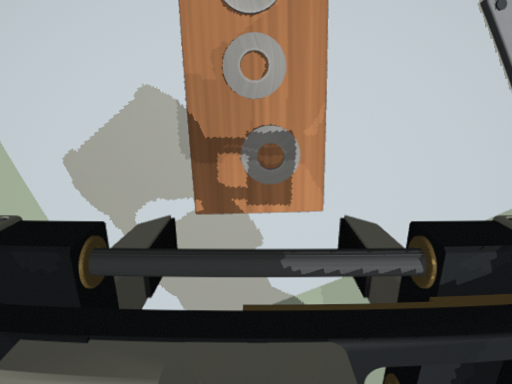

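W3 (270,154) and W2 (254,65) both read as cone up. In the scene view, the W1 hole and rim agree only if it is dish up, and W2 and W3 only if they are cone up. I'll triangulate the heights and compute the grasp of W3.

Run:
```python
from seg import *
import pickle
w0,t1=pickle.load(open('c1.pkl','rb'));w2=pickle.load(open('c2.pkl','rb'));t,s,_=pickle.load(open('c0.pkl','rb'))
def rings(c,lo):
    B,o,i=washers(c,lo); return [(cv2.fitEllipse(q)[0],cv2.fitEllipse(r)[0]) for q,r in zip(o,i)]
V={n:(c,rings(c,lo)) for n,c,lo in (('w1',w0,800),('w2',w2,800),('t',t,200),('s',s,150))}
for nm,p in (('W1',(.615,.139,.018)),('W2',(.549,.163,.015)),('W3',(.469,.18,.015))):
    for k in (0,1):
        rs=[];ns=[]
        for n,(c,R) in V.items():
            u=np.array(proj(c,p)); d=[np.linalg.norm(np.array(r[0])-u) for r in R]
            if min(d)<10: rs.append(ray(c,*R[int(np.argmin(d))][k]));ns.append(n)
        print(nm,('outer','hole')[k],ns,np.round(tri(rs),4),np.round(tri(rs[-2:]),4))
togo([.4695,.1797,.1915],-.396)
```

```text
W1 outer ['w1', 't', 's'] [0.6147 0.1392 0.0202] [0.6145 0.1398 0.0203]
W1 hole ['w1', 't', 's'] [0.6144 0.1391 0.0147] [0.6143 0.1395 0.0148]
W2 outer ['w1', 'w2', 't', 's'] [0.5488 0.1627 0.0149] [0.5484 0.1636 0.0148]
W2 hole ['w1', 'w2', 't', 's'] [0.5485 0.1629 0.0205] [0.5485 0.1638 0.0206]
W3 outer ['w2', 't', 's'] [0.4694 0.1799 0.015 ] [0.4692 0.1804 0.015 ]
W3 hole ['w2', 't', 's'] [0.4694 0.1797 0.0209] [0.4694 0.1801 0.0209]
tool d [0.0211 0.0118 0.1297] rv [-0.0007 -0.0014 -0.0017] rows 3.2
```

The measured heights confirm it: W1's rim is high, while W2 and W3 have the hole edge high. Next is the approach over W3.

```bash
python3 drive.py '[[0.0105,0.006,0.03,0,0,0],[0.0105,0.006,0.03,0,0,0],[0,0,0.03,0,0,0],[0,0,0.025,0,0,0],[0,0,0,0,0,0],[0,0,0,0,0,0]]'
python3 -c "
from h import *
togo([.4694,.1799,.1915],-.396)"
```

```text
time: 3.88
tool_pos: [0.4697, 0.1787, 0.2049]
tool_rot: [3.14, 0.002, -0.401]
contact_force: [-0.2, -0.2, 0.5]
opening: 0.0921
grip_force: 0.0
tool d [-0.0007 -0.0011  0.0134] rv [ 0.0014  0.0018 -0.0046] rows 0.3
```

```bash
python3 drive.py '[[-0.0005,-0.001,0.0064,0,0,0],[0,0,0.007,0,0,0],[0,0,0,0,0,0],[0,0,0,0,0,0]]'
python3 drive.py '[[0,0,0,0,0,0],[0,0,0,0,0,0],[0,0,0,0,0,0],[0,0,0,0,0,0],[0,0,0,0,0,0],[0,0,0,0,0,0],[0,0,0,0,0,0],[0,0,0,0,0,0]]' 0.045 30
```

```text
time: 4.22
tool_pos: [0.4689, 0.1805, 0.1928]
tool_rot: [-3.141, -0.001, -0.4]
contact_force: [0.0, -0.0, 0.9]
opening: 0.0917
grip_force: 0.0
time: 4.88
tool_pos: [0.4688, 0.1803, 0.1924]
tool_rot: [3.141, -0.0, -0.4]
contact_force: [-0.4, 0.0, 1.7]
opening: 0.0533
grip_force: 30.0
```

The opening reads 53 mm, not 56, so the pads may be gripping the cone slope. I'll reopen, go 1.5 mm lower and grip again.

```bash
python3 drive.py '[[0,0,0,0,0,0],[0,0,0,0,0,0],[0,0,0,0,0,0],[0,0,0.0015,0,0,0],[0,0,0,0,0,0]]' 0.07
python3 drive.py '[[0,0,0,0,0,0],[0,0,0,0,0,0],[0,0,0,0,0,0],[0,0,0,0,0,0],[0,0,0,0,0,0],[0,0,0,0,0,0]]' 0.045 30
python3 drive.py '[[0,0,-0.01,0,0,0],[0,0,-0.02,0,0,0],[0,0,-0.03,0,0,0],[0,0,-0.03,0,0,0],[0,0,-0.03,0,0,0],[0,0,0,0,0,0]]'
python3 - <<'E'
from h import *
w=cam('wrist');s=cam('scene');save(w,'w3.png')
a=w['image'][100:300,100:400,::-1]; b=cv2.resize(s['image'][150:300,250:450,::-1],None,fx=2,fy=2)
cv2.imwrite('pics/m3.png',np.hstack([cv2.copyMakeBorder(a,0,100,0,0,0),b]))
E
```

```text
time: 5.3
tool_pos: [0.4687, 0.1803, 0.1905]
tool_rot: [3.141, 0.0, -0.4]
contact_force: [0.0, 0.3, -0.1]
opening: 0.0699
grip_force: 0.0
time: 5.8
tool_pos: [0.4688, 0.1803, 0.1908]
tool_rot: [3.141, -0.0, -0.4]
contact_force: [0.2, 0.7, -0.2]
opening: 0.0538
grip_force: 30.0
time: 6.3
tool_pos: [0.47, 0.1807, 0.317]
tool_rot: [-3.135, -0.009, -0.4]
contact_force: [0.7, 1.2, -0.8]
opening: 0.0537
grip_force: 30.0
```

View pics/m3.png

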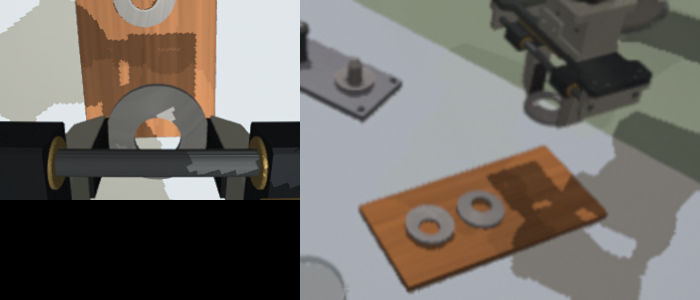

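W3 is held level: the wrist crop has it centred between the fingers, and the scene view shows two washers left on the board. Next I'll view the fixture from nearby.

```bash
python3 drive.py '[[0,0,0,0,0,0.12],[0,0,0,0,0,0.12],[0,0,0,0,0,0.12],[0,0,0,0,0,0.12],[0,0,0,0,0,0.12],[0,0,0,0,0,0.12],[0,0,0,0,0,0.12],[0,0,0,0,0,0.12]]'
python3 drive.py '[[0,0,0,0,0,0.08],[0.035,0,0,0,0,0],[0.035,0,0,0,0,0],[0.035,0,0,0,0,0],[0.035,0,0,0,0,0],[0.035,0,0,0,0,0],[0,0,0,0,0,0],[0,0,0,0,0,0]]'
python3 - <<'E'
from h import *
import pickle
w=cam('wrist');save(w,'w4.png');pickle.dump(w,open('c4.pkl','wb'))
E
```

```text
time: 7.07
tool_pos: [0.4698, 0.1717, 0.3091]
tool_rot: [3.139, 0.013, -1.35]
contact_force: [-1.0, 0.6, -1.6]
opening: 0.0536
grip_force: 30.0
time: 7.73
tool_pos: [0.5004, -0.0217, 0.3016]
tool_rot: [3.139, 0.038, -1.414]
contact_force: [0.3, -0.2, -2.2]
opening: 0.0534
grip_force: 30.0
```

View pics/w4.png

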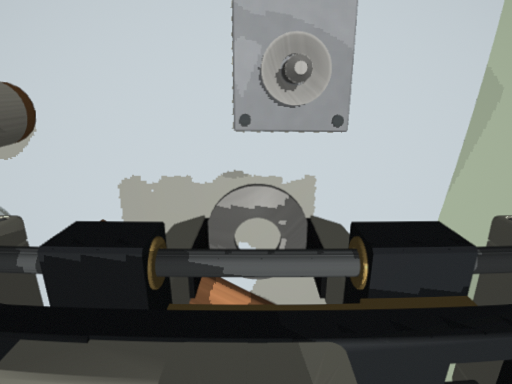

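The wrist view shows the arbor tip at about (300,68), the seated washer's ring centred near (296,69), and the plate screws at (245,120) and (337,121). I'll refine the arbor position with the top and scene views.

Run:
```python
from h import *
import pickle
w=pickle.load(open('c4.pkl','rb'));t,s,_=pickle.load(open('c0.pkl','rb'))
def bright(c,u,v,r):
    g=cv2.cvtColor(c['image'],cv2.COLOR_RGB2GRAY).astype(float)[v-r:v+r+1,u-r:u+r+1]
    m=(g>g.max()*.9).astype(np.uint8);n,l,st,ce=cv2.connectedComponentsWithStats(m)
    k=1+np.argmax(st[1:,4]);return ce[k]+[u-r,v-r],st[k,4]
a,na=bright(w,300,67,9);b,nb=bright(t,288,273,5)
print(a,na,b,nb)
print(np.round(onz(w,*a,.058),4),np.round(onz(t,*b,.058),4),np.round(tri([ray(w,*a),ray(t,*b)]),4))
def dark(c,u,v,r):
    g=255.-cv2.cvtColor(c['image'],cv2.COLOR_RGB2GRAY)[v-r:v+r+1,u-r:u+r+1]
    g=np.clip(g-np.median(g)-20,0,None);yy,xx=np.mgrid[-r:r+1,-r:r+1];return u+(g*xx).sum()/g.sum(),v+(g*yy).sum()/g.sum()
P=[onz(w,*dark(w,245,120,8),.012),onz(w,*dark(w,337,121,8),.012)];print(np.round(P,4)); d=P[1]-P[0];print('fix x angle',np.arctan2(-d[1],-d[0]))
T=[onz(t,*dark(t,u,v,5),.012) for u,v in ((265,258),(271,295),(344,246),(351,284))];print(np.round(T,4))
# washer rim on arbor: grey edge ellipse via Hough on upscaled crop
for n,c,(u,v),r0,r1,k in (('w',w,(296,69),30,40,4),('t',t,(287,273),10,16,6)):
    g=cv2.GaussianBlur(cv2.resize(cv2.cvtColor(c['image'],cv2.COLOR_RGB2GRAY),None,fx=k,fy=k,interpolation=cv2.INTER_CUBIC),(0,0),k/2)
    h=45 if n=='w' else 22; x0,y0=(u-h)*k,(v-h)*k
    q=cv2.HoughCircles(g[y0:y0+2*h*k,x0:x0+2*h*k],cv2.HOUGH_GRADIENT,1,20,param1=60,param2=15,minRadius=r0*k,maxRadius=r1*k)
    if q is not None:
        q=q[0][0];p=((q[0]+x0+.5)/k-.5,(q[1]+y0+.5)/k-.5);print(n,p,q[2]/k,np.round(onz(c,*p,.023),4))
togo([.483,-.109,.30],-1.414)
```

```text
[300.61290323  66.94354839] 124 [288. 273.] 9
[ 0.4839 -0.1108  0.058 ] [ 0.4833 -0.1089  0.058 ] [ 0.4836 -0.1098  0.0582]
[[ 0.5176 -0.0647  0.012 ]
 [ 0.4383 -0.0766  0.012 ]]
fix x angle 0.14952427546876768
[[ 0.5167 -0.062   0.012 ]
 [ 0.4371 -0.075   0.012 ]
 [ 0.542  -0.2303  0.012 ]
 [ 0.4628 -0.243   0.012 ]]
w (np.float32(294.5), np.float32(71.5)) 33.1 [ 0.4836 -0.1095  0.023 ]
tool d [ 0.0847  0.031  -0.0014] rv [0.002  0.0386 0.0021] rows 2.2
```

```bash
python3 drive.py '[[0,0,0,0.002,0.0386,0.002],[0.028,0.01,0,0,0,0],[0.028,0.01,0,0,0,0],[0.028,0.01,0,0,0,0],[0,0,0,0,0,0],[0,0,0,0,0,0]]'
python3 -c "
from h import *
togo([.4835,-.1093,.250],-1.414); print(robot.observe()['qpos'])"
```

```text
time: 8.28
tool_pos: [0.484, -0.1074, 0.3026]
tool_rot: [-3.14, -0.0, -1.413]
contact_force: [-0.1, 1.1, -1.2]
opening: 0.0537
grip_force: 30.0
tool d [0.0018 0.0009 0.0526] rv [-0.0018 -0.0003  0.0009] rows 1.3
[-3.73290505e-01  4.00125285e-01  1.74898931e+00  8.20566789e-04
  9.90748460e-01  2.61011158e+00]
```

```bash
python3 drive.py '[[0.0018,0.0009,0.0256,0,0,0],[0,0,0.027,0,0,0],[0,0,0,0,0,0],[0,0,0,0,0,0]]'
python3 -c "
from h import *
togo([.4835,-.1093,.203],-1.414)"
```

```text
time: 8.62
tool_pos: [0.4837, -0.108, 0.2497]
tool_rot: [3.141, 0.001, -1.41]
contact_force: [-0.2, 0.2, -1.1]
opening: 0.0534
grip_force: 30.0
tool d [0.0013 0.0003 0.0467] rv [0.0004 0.001  0.0038] rows 1.1
```

```bash
python3 drive.py '[[0.001,0.0003,0.008,0,0,0],[0,0,0.008,0,0,0],[0,0,0.008,0,0,0],[0,0,0.008,0,0,0],[0,0,0,0,0,0],[0,0,0,0,0,0]]'
python3 drive.py '[[0,0,0.004,0,0,0],[0,0,0.004,0,0,0],[0,0,0.004,0,0,0],[0,0,0.002,0,0,0],[0,0,0,0,0,0],[0,0,0,0,0,0]]'
```

```text
time: 9.12
tool_pos: [0.4838, -0.1108, 0.2181]
tool_rot: [-3.14, -0.001, -1.412]
contact_force: [-0.1, 0.4, -0.2]
opening: 0.0537
grip_force: 30.0
time: 9.62
tool_pos: [0.4839, -0.1108, 0.2044]
tool_rot: [-3.139, -0.001, -1.412]
contact_force: [0.2, -0.0, -1.9]
opening: 0.0539
grip_force: 30.0
```

```bash
python3 drive.py '[[0,0,0.002,0,0,0],[0,0,0.0005,0,0,0],[0,0,0,0,0,0],[0,0,0,0,0,0]]'
python3 drive.py '[[0,0,0,0,0,0],[0,0,0,0,0,0],[0,0,0,0,0,0],[0,0,0,0,0,0],[0,0,0,0,0,0]]' 0.09
python3 drive.py '[[0,0,-0.02,0,0,0],[0,0,-0.03,0,0,0],[0,0,-0.03,0,0,0],[0,0,-0.03,0,0,0],[-0.04,0,0,0,0,0],[-0.04,0,0,0,0,0],[0,0,0,0,0,0],[0,0,0,0,0,0]]'
python3 - <<'E'
from h import *
w=cam('wrist');s=cam('scene');t=cam('top');import pickle;pickle.dump((w,t,s),open('c5.pkl','wb'))
u,v=map(int,proj(w,(.4836,-.11,.03)));print(u,v)
u=max(u,90);v=max(v,70)
a=cv2.resize(w['image'][v-70:v+70,u-70:u+70,::-1],None,fx=2,fy=2)
x,y=map(int,proj(s,(.4836,-.11,.03)))
b=cv2.resize(s['image'][y-35:y+35,x-65:x+35,::-1],None,fx=4,fy=4,interpolation=cv2.INTER_CUBIC)
cv2.imwrite('pics/m5.png',np.hstack([a,b]))
togo([.615,.139,.32],-.40)
E
```

```text
time: 9.95
tool_pos: [0.484, -0.1108, 0.202]
tool_rot: [-3.139, -0.001, -1.412]
contact_force: [0.7, -0.5, -0.9]
opening: 0.0538
grip_force: 30.0
time: 10.37
tool_pos: [0.484, -0.1108, 0.2021]
tool_rot: [-3.138, -0.002, -1.412]
contact_force: [-0.8, 0.3, -0.1]
opening: 0.0825
grip_force: 0.0
time: 11.03
tool_pos: [0.4706, -0.0301, 0.3122]
tool_rot: [-3.138, -0.002, -1.409]
contact_force: [0.9, -0.2, -0.4]
opening: 0.0896
grip_force: 0.0
258 90
tool d [-0.1466 -0.169  -0.0079] rv [-0.002  -0.0032 -1.0125] rows 5.4
```

View pics/m5.png

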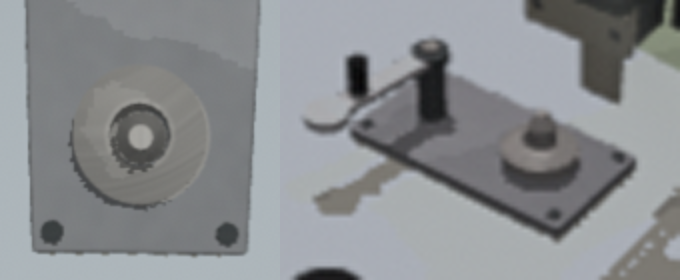

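The second washer lies flat, cone up over dish, and centred: the arbor tip is mid-hole in the wrist crop, and the scene crop agrees. Next is W1.

```bash
python3 drive.py '[[-0.021,-0.0242,0,0,0,0],[-0.021,-0.0242,0,0,0,0],[-0.021,-0.0242,0,0,0,0],[-0.021,-0.0242,0,0,0,0],[-0.021,-0.0242,0,0,0,0],[-0.021,-0.0242,0,0,0,0],[-0.021,-0.0242,0,0,0,0]]' 0.09
python3 drive.py '[[0,0,0,0,0,-0.12],[0,0,0,0,0,-0.12],[0,0,0,0,0,-0.12],[0,0,0,0,0,-0.12],[0,0,0,0,0,-0.12],[0,0,0,0,0,-0.12],[0,0,0,0,0,-0.12],[0,0,0,0,0,-0.12]]'
python3 drive.py '[[0,0,0.03,0,0,-0.05],[0,0,0.03,0,0,0],[0,0,0.03,0,0,0],[0,0,0,0,0,0],[0,0,0,0,0,0]]'
python3 -c "
from h import *
togo([.6146,.1392,.1935],-.4)"
```

```text
time: 11.77
tool_pos: [0.6165, 0.14, 0.3116]
tool_rot: [-3.139, -0.002, -1.414]
contact_force: [0.1, -0.8, -0.7]
opening: 0.0897
grip_force: 0.0
time: 12.43
tool_pos: [0.6157, 0.1386, 0.3116]
tool_rot: [3.142, -0.003, -0.448]
contact_force: [-0.2, -0.2, 0.0]
opening: 0.09
grip_force: 0.0
time: 12.85
tool_pos: [0.6154, 0.1389, 0.2206]
tool_rot: [3.14, 0.0, -0.404]
contact_force: [-0.5, 0.4, 1.2]
opening: 0.0902
grip_force: 0.0
tool d [-0.0008 -0.      0.0271] rv [ 0.0017  0.0003 -0.0037] rows 0.7
```

```bash
python3 drive.py '[[-0.0008,0,0.0135,0,0,0],[0,0,0.0135,0,0,0],[0,0,0,0,0,0],[0,0,0,0,0,0]]'
python3 drive.py '[[0,0,0,0,0,0],[0,0,0,0,0,0],[0,0,0,0,0,0],[0,0,0,0,0,0],[0,0,0,0,0,0],[0,0,0,0,0,0],[0,0,0,0,0,0],[0,0,0,0,0,0]]' 0.045 30
python3 drive.py '[[0,0,-0.01,0,0,0],[0,0,-0.02,0,0,0],[0,0,-0.03,0,0,0],[0,0,-0.03,0,0,0],[0,0,-0.03,0,0,0],[0,0,0,0,0,0]]'
python3 -c "
from h import *
togo([.4837,-.1100,.31],-1.414)"
```

```text
time: 13.18
tool_pos: [0.6154, 0.14, 0.1967]
tool_rot: [-3.14, -0.005, -0.403]
contact_force: [0.1, 0.2, 0.6]
opening: 0.0897
grip_force: 0.0
time: 13.85
tool_pos: [0.6147, 0.1403, 0.1954]
tool_rot: [-3.141, -0.003, -0.402]
contact_force: [-0.9, -1.4, 2.3]
opening: 0.0537
grip_force: 30.0
time: 14.35
tool_pos: [0.6155, 0.1408, 0.3226]
tool_rot: [-3.135, -0.013, -0.402]
contact_force: [1.9, -0.2, -1.3]
opening: 0.054
grip_force: 30.0
tool d [-0.0233  0.2825  0.0105] rv [-0.0125 -0.0091  1.0121] rows 6.8
```

```bash
python3 drive.py '[[-0.003,0.0353,0,0,0,0],[-0.003,0.0353,0,0,0,0],[-0.003,0.0353,0,0,0,0],[-0.003,0.0353,0,0,0,0],[-0.003,0.0353,0,0,0,0],[-0.003,0.0353,0,0,0,0],[-0.003,0.0353,0,0,0,0],[-0.002,0.0353,0,0,0,0]]'
python3 drive.py '[[0,0,0,0,0,0.12],[0,0,0,0,0,0.12],[0,0,0,0,0,0.12],[0,0,0,0,0,0.12],[0,0,0,0,0,0.12],[0,0,0,0,0,0.12],[0,0,0,0,0,0.12],[0,0,0,0,0,0.12]]'
python3 drive.py '[[0,0,0,0,0,0.05],[0,0,0,0,0,0],[0,0,0,0,0,0]]'
python3 -c "
from h import *
w=cam('wrist');save(w,'w6.png')
togo([.4838,-.1103,.257],-1.414)"
```

```text
time: 15.02
tool_pos: [0.4814, -0.1114, 0.3152]
tool_rot: [-3.141, -0.003, -0.402]
contact_force: [0.0, -1.0, -1.5]
opening: 0.054
grip_force: 30.0
time: 15.68
tool_pos: [0.4825, -0.1103, 0.3151]
tool_rot: [-3.139, -0.001, -1.368]
contact_force: [0.4, -0.5, -1.4]
opening: 0.0535
grip_force: 30.0
time: 15.93
tool_pos: [0.4825, -0.1103, 0.3151]
tool_rot: [-3.139, -0.001, -1.41]
contact_force: [-0.5, 0.3, -0.8]
opening: 0.0537
grip_force: 30.0
tool d [ 0.0001 -0.0011  0.0581] rv [-0.003  -0.0013  0.0039] rows 1.4
```

View pics/w6.png

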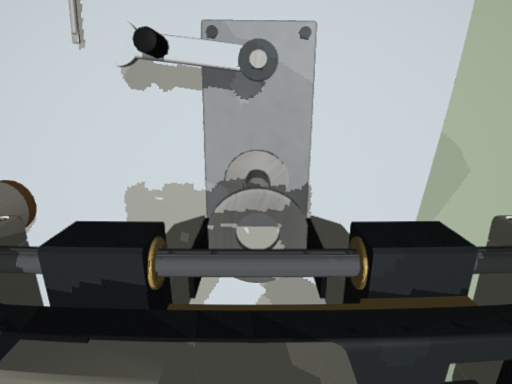

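The washer is held level above the arbor. The knob top is at about (148,38) and the pivot cap at (258,58). Descending now.

```bash
python3 drive.py '[[0,-0.001,0.028,0,0,0],[0,0,0.03,0,0,0],[0,0,0,0,0,0],[0,0,0,0,0,0]]'
python3 drive.py '[[0,0,0.008,0,0,0],[0,0,0.008,0,0,0],[0,0,0.008,0,0,0],[0,0,0.006,0,0,0],[0,0,0,0,0,0],[0,0,0,0,0,0]]'
python3 -c "
from h import *
togo([.4838,-.1103,.2174],-1.414)"
```

```text
time: 16.32
tool_pos: [0.4834, -0.1101, 0.2563]
tool_rot: [3.141, 0.001, -1.411]
contact_force: [0.4, 0.5, -1.3]
opening: 0.0539
grip_force: 30.0
time: 16.82
tool_pos: [0.4838, -0.1103, 0.2268]
tool_rot: [-3.139, -0.001, -1.412]
contact_force: [0.7, 0.4, -0.6]
opening: 0.0536
grip_force: 30.0
tool d [0.     0.     0.0094] rv [-0.0024 -0.0011  0.002 ] rows 0.2
```

```bash
python3 drive.py '[[0,0,0.004,0,0,0],[0,0,0.004,0,0,0],[0,0,0.0012,0,0,0],[0,0,0,0,0,0],[0,0,0,0,0,0]]'
python3 drive.py '[[0,0,0,0,0,0],[0,0,0,0,0,0],[0,0,0,0,0,0],[0,0,0,0,0,0],[0,0,0,0,0,0]]' 0.09
python3 drive.py '[[0,0,-0.02,0,0,0],[0,0,-0.03,0,0,0],[0,0,-0.03,0,0,0],[0,0,-0.03,0,0,0],[-0.025,0,0,0,0,0],[-0.025,0,0,0,0,0],[0,0,0,0,0,0],[0,0,0,0,0,0]]' 0.09
python3 - <<'E'
from h import *
w=cam('wrist');s=cam('scene');t=cam('top')
u,v=map(int,proj(w,(.4836,-.11,.04)));print(u,v)
u=max(u,80);v=max(v,75)
a=cv2.resize(w['image'][v-75:v+65,u-70:u+70,::-1],None,fx=2,fy=2)
x,y=map(int,proj(s,(.4836,-.11,.03)))
b=cv2.resize(s['image'][y-35:y+35,x-65:x+35,::-1],None,fx=4,fy=4,interpolation=cv2.INTER_CUBIC)
cv2.imwrite('pics/m7.png',np.hstack([a,b]))
def knob(c,g0,win):
    u,v=map(int,proj(c,g0)); h=win
    y0,x0=max(v-h,0),max(u-h,0)
    g=cv2.cvtColor(c['image'],cv2.COLOR_RGB2GRAY)[y0:v+h,x0:u+h]
    n,l,st,ce=cv2.connectedComponentsWithStats((g<45).astype(np.uint8))
    k=1+np.argmax(st[1:,4]);return ce[k]+[x0,y0],st[k,4]
for n,c,h in (('w',w,35),('t',t,8),('s',s,10)):
    p,a=knob(c,(.566,-.205,.085),h);print(n,p,a,np.round(onz(c,*p,.085),4))
togo([.484,-.11,.31],-1.414)
E
```

```text
time: 17.23
tool_pos: [0.4839, -0.1103, 0.2178]
tool_rot: [-3.139, -0.001, -1.412]
contact_force: [0.2, 0.5, -2.2]
opening: 0.0539
grip_force: 30.0
time: 17.65
tool_pos: [0.4839, -0.1103, 0.2179]
tool_rot: [-3.138, -0.002, -1.412]
contact_force: [0.1, 0.8, -0.1]
opening: 0.0825
grip_force: 0.0
time: 18.32
tool_pos: [0.4754, -0.06, 0.328]
tool_rot: [-3.138, -0.002, -1.41]
contact_force: [1.2, -0.3, 0.3]
opening: 0.0903
grip_force: 0.0
257 126Traceback (most recent call last):
  File "<stdin>", line 16, in <module>
  File "<stdin>", line 14, in knob
    return _wrapfunc(a, 'argmax', axis=axis, out=out, **kwds)
    return bound(*args, **kwds)
ValueError: attempt to get argmax of an empty sequence
```

View pics/m7.png

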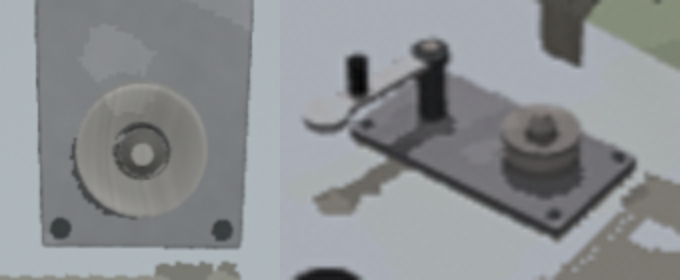

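The third washer is down flat, dish up and centred (tip mid-hole in the wrist crop). Now to locate the knob and pivot numerically.

Run:
```python
from h import *
import pickle
_,t,s=pickle.load(open('c5.pkl','rb'))
def knob(c,g0,h):
    u,v=map(int,proj(c,g0)); y0,x0=v-h,u-h
    g=cv2.cvtColor(c['image'],cv2.COLOR_RGB2GRAY)[y0:v+h,x0:u+h]
    n,l,st,ce=cv2.connectedComponentsWithStats((g<60).astype(np.uint8))
    k=1+np.argmax(st[1:,4]);return ce[k]+[x0,y0],st[k]
R=[]
for n,c,h in (('t',t,9),('s',s,12)):
    p,a=knob(c,(.566,-.205,.083),h);print(n,p,a,[np.round(onz(c,*p,z),4) for z in(.083,.095)]);R.append(ray(c,*p))
K=tri(R);print('K',np.round(K,4))
A=np.array([.4838,-.110]);y=np.array([-np.sin(.155),np.cos(.155)]);P=A-.1*y
d=K[:2]-P;print('pivot',P,'r',np.hypot(*d),'ang',np.arctan2(d[1],d[0]),'theta',.155+np.pi/2-np.arctan2(d[1],d[0]))
togo([K[0],K[1],.31],-1.414)
```

```text
t [336.14814815 231.16666667] [ 6  6  9  8 54] [array([ 0.5674, -0.2056,  0.083 ]), array([ 0.5662, -0.2038,  0.095 ])]
s [231.  169.5] [ 9  8  5 10 40] [array([ 0.5696, -0.2063,  0.083 ]), array([ 0.58  , -0.1931,  0.095 ])]
K [ 0.5683 -0.2064  0.082 ]
pivot [ 0.49923801 -0.20880115] r 0.0690599090318319 ang 0.034237944337687204 theta 1.6915583824572094
tool d [ 0.1578 -0.0683  0.018 ] rv [-0.0029 -0.0016  0.0016] rows 4.1
```

```bash
python3 drive.py '[[0.0316,-0.0137,0,0,0,0],[0.0316,-0.0137,0,0,0,0],[0.0316,-0.0137,0,0,0,0],[0.0316,-0.0137,0,0,0,0],[0.0316,-0.0137,0,0,0,0],[0,0,0.018,0,0,0],[0,0,0,0,0,0],[0,0,0,0,0,0]]' 0.045
python3 -c "
from h import *
togo([.5687,-.2063,.2505],-1.414)"
```

```text
time: 19.13
tool_pos: [0.5677, -0.2066, 0.3085]
tool_rot: [3.141, 0.001, -1.413]
contact_force: [-0.1, 0.3, 0.7]
opening: 0.0455
grip_force: 0.0
tool d [-0.0001 -0.0011  0.058 ] rv [0.0005 0.0013 0.0005] rows 1.4
```

```bash
python3 drive.py '[[0,-0.001,0.02,0,0,0],[0,0,0.02,0,0,0],[0,0,0.01,0,0,0],[0,0,0.007,0,0,0],[0,0,0,0,0,0],[0,0,0,0,0,0]]'
python3 drive.py '[[0,0,0,0,0,0],[0,0,0,0,0,0],[0,0,0,0,0,0],[0,0,0,0,0,0],[0,0,0,0,0,0]]' 0.008 12
python3 - <<'E'
from h import *
s=robot.observe();print(s['contact_force'])
R=Ro.from_euler('xyz',s['tool_rot']).inv()
P=np.array([.4992,-.2088]);p=s['tool_pos'];d=p[:2]-P;r=np.hypot(*d);a=np.arctan2(d[1],d[0]);e=np.pi/2+.155
print(r,a,(e-a)/16)
th=np.linspace(a,e+.02,17);X=P+np.stack([np.cos(th),np.sin(th)],1)*np.linspace(r,.07,17)[:,None]
print(np.round([R.apply([*v,0])[:2] for v in np.diff(X,axis=0)],4).tolist())
E
```

```text
time: 19.63
tool_pos: [0.5696, -0.2058, 0.2538]
tool_rot: [-3.138, -0.002, -1.412]
contact_force: [-0.1, 0.1, -0.1]
opening: 0.045
grip_force: 0.0
time: 20.05
tool_pos: [0.569, -0.206, 0.2534]
tool_rot: [-3.14, -0.001, -1.412]
contact_force: [-13.3, -0.8, 8.5]
opening: 0.0165
grip_force: 6.8
[-13.25727683  -0.7601134    8.52310175]
0.06982650752197066 0.04080944429816796 0.10531168015604554
[[-0.0074, -0.0005], [-0.0074, 0.0003], [-0.0074, 0.0011], [-0.0072, 0.0019], [-0.007, 0.0026], [-0.0066, 0.0033], [-0.0063, 0.004], [-0.0058, 0.0047], [-0.0053, 0.0053], [-0.0047, 0.0058], [-0.004, 0.0063], [-0.0033, 0.0067], [-0.0026, 0.007], [-0.0019, 0.0072], [-0.0011, 0.0074], [-0.0003, 0.0074]]
```

```bash
python3 drive.py '[[-0.0074,0,0,0,0,0],[-0.0074,0.0003,0,0,0,0],[-0.0074,0.0011,0,0,0,0],[-0.0072,0.0019,0,0,0,0],[-0.007,0.0026,0,0,0,0],[-0.0066,0.0033,0,0,0,0],[-0.0063,0.004,0,0,0,0],[-0.0058,0.0047,0,0,0,0]]'
python3 - <<'E'
from h import *
s=robot.observe();R=Ro.from_euler('xyz',s['tool_rot']).inv()
P=np.array([.4992,-.2088]);p=s['tool_pos'];d=p[:2]-P;r=np.hypot(*d);a=np.arctan2(d[1],d[0]);e=np.pi/2+.155
print(r,a,R.apply(s['contact_force']))
th=np.linspace(a,e+.02,9);X=P+np.stack([np.cos(th),np.sin(th)],1)*.07
print(np.round([R.apply([*v,0])[:2] for v in np.diff(np.vstack([p[:2],X[1:]]),axis=0)],4).tolist())
E
```

```text
time: 20.72
tool_pos: [0.5423, -0.1553, 0.2534]
tool_rot: [-3.14, -0.004, -1.411]
contact_force: [-4.2, -10.2, 1.4]
opening: 0.0155
grip_force: 12.0
0.06874725250774323 0.8929473791502822 [ 9.37781422  5.73146601 -1.33702893]
[[-0.0061, 0.0044], [-0.0047, 0.0058], [-0.004, 0.0063], [-0.0033, 0.0067], [-0.0026, 0.007], [-0.0019, 0.0072], [-0.0011, 0.0074], [-0.0003, 0.0075]]
```

```bash
python3 drive.py '[[-0.0053,0.0053,0,0,0,0],[-0.0047,0.0058,0,0,0,0],[-0.004,0.0063,0,0,0,0],[-0.0033,0.0067,0,0,0,0],[-0.0026,0.007,0,0,0,0],[-0.0019,0.0072,0,0,0,0],[-0.0011,0.0074,0,0,0,0],[-0.0003,0.0074,0,0,0,0]]'
python3 drive.py '[[0,0.001,0,0,0,0],[0,0,0,0,0,0],[0,0,0,0,0,0]]'
python3 -c "
from h import *
s=robot.observe();d=s['tool_pos'][:2]-np.array([.4992,-.2088]);print(np.hypot(*d),np.arctan2(d[1],d[0])-np.pi/2-.155, Ro.from_euler('xyz',s['tool_rot']).inv().apply(s['contact_force']))"
```

```text
time: 21.38
tool_pos: [0.4869, -0.1388, 0.2532]
tool_rot: [-3.137, -0.001, -1.412]
contact_force: [19.1, 10.5, 0.4]
opening: 0.0155
grip_force: 12.5
time: 21.63
tool_pos: [0.4868, -0.1388, 0.2533]
tool_rot: [-3.134, -0.0, -1.413]
contact_force: [8.9, 8.3, -0.1]
opening: 0.0154
grip_force: 12.0
0.07105073480214967 0.020397599787397108 [ -6.76929339 -10.09107127   0.19397577]
```

The reaction force against the direction of swing shows the arm is on its stop. Now I'll release, lift and verify.

```bash
python3 drive.py '[[0,0,0,0,0,0],[0,0,0,0,0,0],[0,0,0,0,0,0],[0,0,0,0,0,0]]' 0.04
python3 drive.py '[[0,0,-0.02,0,0,0],[0,0,-0.03,0,0,0],[0,0,-0.03,0,0,0],[-0.03,0,0,0,0,0],[-0.03,0,0,0,0,0],[-0.03,0,0,0,0,0],[0,0,0,0,0,0],[0,0,0,0,0,0]]'
python3 - <<'E'
from seg import *
t=cam('top');s=cam('scene');w=cam('wrist');save(s,'s9.png')
def dark(c,h,g0):
    u,v=map(int,proj(c,g0)); y0,x0=v-h,u-h
    g=cv2.cvtColor(c['image'],cv2.COLOR_RGB2GRAY)[y0:v+h,x0:u+h]
    n,l,st,ce=cv2.connectedComponentsWithStats((g<60).astype(np.uint8))
    k=1+np.argmax(st[1:,4]);return ce[k]+[x0,y0],st[k,4]
P=np.array([.4992,-.2088]);R=[]
for n,c,h in (('t',t,7),('s',s,10),('w',w,25)):
    try:
        p,a=dark(c,h,(.4884,-.1396,.083)); q=onz(c,*p,.083);d=q[:2]-P;R.append(ray(c,*p))
        print(n,p,a,np.round(q,4),'theta',np.pi/2+.155-np.arctan2(d[1],d[0]))
    except Exception as e: print(n,e)
K=tri(R);d=K[:2]-P;print(K,np.hypot(*d),np.pi/2+.155-np.arctan2(d[1],d[0]))
B,o,i=washers(s,150);print([cv2.fitEllipse(q)[0] for q in o])
print(robot.observe()['tool_pos'],robot.observe()['contact_force'])
E
```

```text
time: 21.97
tool_pos: [0.4856, -0.14, 0.2526]
tool_rot: [-3.14, -0.001, -1.412]
contact_force: [-0.0, -0.1, -0.2]
opening: 0.0373
grip_force: 0.0
time: 22.63
tool_pos: [0.4711, -0.0501, 0.3328]
tool_rot: [-3.139, -0.002, -1.41]
contact_force: [0.4, -0.1, 1.3]
opening: 0.0398
grip_force: 0.0
t [308.42307692 271.        ] 26 [ 0.4873 -0.1487  0.083 ] theta -0.04010681437571906
s [268.5        167.73684211] 38 [ 0.4896 -0.1393  0.083 ] theta 0.017472997142085722
w [254.09832134  74.54676259] 417 [ 0.4888 -0.1408  0.083 ] theta 0.0029714731061982746
[ 0.48745399 -0.14425285  0.0796899 ] 0.065607192965565 -0.025005930564304446
[(339.9376525878906, 254.05357360839844)]
[ 0.47171096 -0.05186483  0.33264799] [ 0.04282688 -0.17459353 -0.13493046]
```

The scene and wrist views put the keeper within 0.02 rad of home. The spare washer hasn't moved, and the gripper is clear of everything.

```bash
python3 -c "
from cell import robot
print(robot.hand_in())"
```

```text
the job is handed in; nothing more can be done
None
```

The job is handed in: the arbor holds an alternating stack of three washers (dish, cone, dish), the spare lies on the board, and the keeper arm is home to within about 0.02 rad, after 22.8 s of the 64 s allowed; the hand-in call gave no verdict.

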